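# Roll the sample jars up into the reader

## Robot

A 6-joint arm with a two-finger parallel gripper is mounted at the origin on the work surface. World frame = base frame: x ahead of the robot, y to its left, z up, the work surface at z = 0. Lengths are in m, angles in rad, forces in N, time in s.
With the tool pointing down it reaches from about 0.25 to 0.8 m from the base axis. Payload 3.9 kg.
Tool frame: the origin (TCP) lies at the very end of the fingers, on their centre line; the grasp point (between the pads) lies 19 mm behind it (manip.hold_point_z is the distance from the TCP to the grasp point, in m); z points along the fingers, y is the direction in which the jaws open and shut (so a half turn about z gives the same grasp; the last joint's range is limited). The gripper opens to 85 mm and grips with 20 to 120 N. Pads are 22 mm wide; open, the fingers measure 114 mm over their backs; the gripper's body (76 mm by 85 mm) begins 54 mm behind the grasp point. The pads swing forward as they close: fully open they stand 13 mm farther back than shut.
Start: joints at [1.18, 0.26, -0.138, 1.173, 0, 1.571], TCP at [0.2, 0.485, 0.231] pointing down, gripper open.
Joint ranges: [-2.78, 2.78], [-0.83, 1.72], [-1.28, 1.37], [-1.9, 2.12], [-1.57, 1.48], [-3.14, 3.14]. Speed limits (rad/s): [2.57, 2.57, 3.14, 3.14, 3.14, 3.14].

## Interface

Orientations are given as a rotation vector (axis times angle).
In Python, from plant import manip, camera, workorder, spot_in, masks_of gives the robot as it stands.
- The arm moves only by the tool step_arm, never from a script. Its argument "increments" is a list of rows, each an object with "dr": the turn, a rotation vector about the tool's x, y, z in degrees, a list of three; "slide": the shift along the tool's x, y, z in cm, a list of three; "grip": the gripper command: -1 is shut, 1 is fully open, values between are in proportion. A call has 1 to 5 rows; each row shifts and turns the pose as measured when the row begins, along the tool's axes as they then stand; what a row does not reach is not made up. A row lasts 1/8 s, in which the tool goes at most 62.5 mm and 10.7 degrees, less where a joint would pass 70% of its speed; a pose out of reach is approached as far as the arm can. A call is refused whole if a number of a shift passes 6.25 or a number of a turn 10.7, either way. A call with a gripper value outside its range is refused whole. The fingers move at their own pace and stop on an object; the grip force is fixed at half the most. Time passes only in rows, so rows that do not move let the fingers close. It gives the time, the measured TCP pose, the force and the opening at its end, in the units of the state.
- manip.get_obs(): the state, without advancing time (a new reading comes with each control period).
- camera(name): name is "scene" or "side" or "wrist"; returns a dict with "color" (420x560x3 uint8, red, green, blue), "fx", "fy", "cx", "cy" (pixels), "rvec" (rotation vector, rad) and "tvec" (3), from world to camera coordinates, as OpenCV has them. Camera axes: x right, y down, z forward; pixel columns grow to the right and rows downward; lengths in m; the calibration is good to about 2 mm. A picture is of the moment at which its call begins. There is no depth.
- workorder.hand_in(): hands the job in, once; it reports no verdict.
Trained networks look in a picture, given as the dict that the camera call returned (one of the last four; its "shot" number tells which), for a name from the list of things; names that differ only in an ending like _2 or _b are one class to them, and where a whole thing is asked for, a point or a joint stands for the part that bears it (a point fixed in the world has none). Each returns a list of dicts, best first, with "score" (0 to 1); they miss things now and then, are a little off and sometimes report something else, mostly with a low value. They report only what shows in the picture. A call takes as long as a camera call. They do not tell look-alikes from the thing itself.
- spot_in(picture, thing): "xy" ([column, row] as shares, 0 to 1, of the picture: columns of its width, rows of its height, amid what is visible of it).
- masks_of(picture, thing): "region" (420x560 bool, what is visible of it) and "xy" ([column, row] as shares, 0 to 1, of the picture: columns of its width, rows of its height, amid what is visible of it).
The state is a dict: "time_s": time; "q": joint angles; "joint_vel": joint speeds; "tau": joint torques, N m; "position": TCP position; "tcp_rot": TCP orientation; "wrist_force": force on the tool from outside, world axes, zero at the start; "torque": the same for the moment, N m; "width": finger opening in m.
Only numpy, scipy, OpenCV 4.12 (cv2) and the standard library are available. Lean on these libraries where they do the work, as an engineer would, in place of code of your own. Each camera call takes 0.05 s, during which the arm holds its last target.

## Task

Three round things lie at the foot of the reader's sloped lanes: two capped glass sample jars and one plain metal cylinder. With the fingertips, gently push each of the two jars up its own lane, over the crest and down into the cradle against the stop, so that it stays there and does not roll back; do not pick the jars up. Leave the plain cylinder at the foot and the other things on the bench where they are.

Things in the scene. Friction and masses are not known exactly. Their poses are not given: they have to be found in the camera images.
- ramp: White jar reader with dark lane floors, fixed: three parallel lanes sloping up along its +x, away from the robot, to a housing 70 mm tall, at x 90 to 160 mm. Origin on the bench under the middle lane, z up, y across. 250 mm wide over all. Lane middles at y = -80, 0, 80 mm; lanes 72 mm wide between 8 mm walls that stand 14 mm above the lane floor.
- lane_floor (a point): Middle lane's floor above the reader's origin, 25 mm over the bench; x up the slope, z square to the floor. Floor: 12 mm over the bench at reader x = -90 mm, rising 0.14 rad (14 mm per 100 mm) to the crest at x = 45 mm. A lip 6 mm above the floor at x = -96 to -90 mm keeps things from rolling off; at the foot a jar's axis is near x = -78 mm.
- crest (a point): Middle of the middle lane's crest, at reader x = 45 mm, 31 mm over the bench; the same x in the other lanes. Beyond it the floor drops 4 mm into a cradle that falls 0.1 rad towards the stop. A jar whose axis has passed the crest rolls on to the stop by itself; one let go before it rolls back to the foot.
- stop (a point): Foot of the stop wall (the housing's upright front) in the middle lane's cradle, at reader x = 90 mm, 22 mm over the bench; the same x in the other lanes. A jar that is home touches this wall, its axis at reader x = 70 mm and 45 mm over the bench.
- jar_a: Amber glass sample jar: body 40 mm in diameter, 46 mm long, then a 27 mm neck and a black cap 32 mm in diameter; 64 mm long over all, about 110 g. It lies across one of the three lanes (which one varies). Origin on its axis at mid length, 20 mm from the lane floor; y is its long axis, towards the cap; x and z turn as it rolls.
- jar_b: Like jar_a, in another lane; its cap points the other way. Amber glass sample jar: body 40 mm in diameter, 46 mm long, then a 27 mm neck and a black cap 32 mm in diameter; 64 mm long over all, about 110 g. It lies across one of the three lanes (which one varies). Origin on its axis at mid length, 20 mm from the lane floor; y is its long axis, towards the cap; x and z turn as it rolls.
- blank: Plain aluminium cylinder without neck or cap, 40 mm diameter, 64 mm long, about 200 g, lying across the remaining lane at the foot, to be left there. Origin on its axis at mid length, y axis along it.
- beaker: Open glass beaker, 72 mm wide, 90 mm tall, beside the reader on its +y side. Origin under its centre. Leave alone.
- dropper: Glass dropper bottle with a rubber bulb, 44 mm wide, 110 mm tall, beside the reader on its -y side. Origin under its centre. Leave alone.
- spare_jar: A third jar of the same kind, standing upright on the bench beside the reader on its -y side, 40 mm wide, 64 mm tall. Origin under its centre. Leave alone.
- dish: Round glass culture dish with lid, 92 mm wide, 16 mm tall. Origin under its centre. Leave alone.
- weight: Brass weight with a knob, 32 mm wide, 47 mm tall. Origin under its centre. Leave alone.
- pen: Black pen 140 mm long, lying on a fixed notepad 8 mm thick. Origin under its middle. Leave alone.
There are look-alikes about, which are no part of the job. What is shaped like the jar_a but blue or green is not meant. Leave any purple look-alike of the jar_b alone.

How it is judged:
At the end, for the whole second after the job is handed in: Both jars lie at rest on their sides in the cradles of the lanes, past the crest and within 6 mm of touching the stop wall; the plain cylinder is within 12 mm of where it was at the foot; no bystander has moved more than 25 mm (x of jar_a in the frame of ramp between 0.064 and 0.076 m and z of jar_a in the frame of ramp between 0.038 and 0.051 m and y of jar_a in the frame of ramp between -0.12 and 0.12 m and angle between jar_a's own y axis and vertical between 1.4 and 1.74 rad and linear speed of each of jar_a, jar_b below 0.02 m/s and x of jar_b in the frame of ramp between 0.064 and 0.076 m and z of jar_b in the frame of ramp between 0.038 and 0.051 m and y of jar_b in the frame of ramp between -0.12 and 0.12 m and angle between jar_b's own y axis and vertical between 1.4 and 1.74 rad and distance of blank from where it was at the start of the episode below 0.012 m and distance of each of beaker, dropper, spare_jar, dish, weight, pen from where it was at the start of the episode below 0.025 m).
It fails at once if a jar is lifted or carried: its axis over 36 mm from the plane of the lane floors (20 mm when it rolls) (z of any of jar_a, jar_b in the frame of lane_floor above 0.036 m).
It fails at once if a jar is pushed harder than 25 N (contact force between the fingers and jar_a above 25 N or contact force between the fingers and jar_b above 25 N).
It fails at once if the plain metal cylinder leaves its place at the foot (over 15 mm) (distance of blank from where it was at the start of the episode above 0.015 m).
It fails at once if another thing on the bench is moved over 30 mm (distance of any of beaker, dropper, spare_jar, dish, weight, pen from where it was at the start of the episode above 0.03 m).
It also fails if it takes over 48 s, if anything falls off the work surface, if the arm or the gripper's body presses on something with over 40 N, if the wrist force passes 120 N, or if a joint passes its speed limit or range.

## Working session

There is one attempt and no reset: what is moved stays moved. The work goes in short steps, Python scripts to look and compute and a tool call to move; the robot and the scene stay as the last step left them, time stands still between calls to the robot, and variables do not carry over. Pictures are saved under pics/ and viewed, and the job is handed in when it is done.

Besides the shell and the picture viewer there is one more tool, called as name([rows], argument=value, ...), one row to a line, values as JSON. step_arm: Moves the arm, as the interface text tells. Its arguments: {"type":"object","properties":{"increments":{"type":"array","items":{"type":"object","properties":{"dr":{"type":"array","items":{"type":"number"}},"slide":{"type":"array","items":{"type":"number"}},"grip":{"type":"number"}}}}},"required":["increments"]}

```bash
ls; mkdir -p pics
python3 - <<'E'
from plant import manip,camera
import cv2
for n in ["scene","side","wrist"]:
    c=camera(n); cv2.imwrite(f"pics/{n}0.png",c["color"][:,:,::-1]); print(n,c["fx"],c["cx"],c["cy"],c["rvec"],c["tvec"],c["shot"])
print(manip.get_obs())
E
```

```text
pics
scene 423.7366670831556 278.11973661355313 205.348722944218 [ 0.67240728  2.67622127 -1.09666392] [ 0.48887622 -0.12399705  1.30645718] 1
side 536.7246143638549 278.66631401940566 210.3155724306375 [ 2.14460535 -0.38603979  0.18174798] [-0.48867666  0.13097671  1.54107477] 2
wrist 376.1332568367868 284.44213833141583 204.35717244094226 [-2.39489632 -1.60447483 -0.23880093] [-0.52403089 -0.03842787  0.37942645] 3
{'time_s': 0.15, 'q': array([ 1.17997251e+00,  2.60537545e-01, -1.39083875e-01,  1.17272296e+00,
       -8.80296416e-06,  1.57080218e+00]), 'joint_vel': array([ 0.00021016, -0.00106931,  0.00174875,  0.00044051,  0.00207413,
        0.00046715]), 'tau': array([-1.94496971e-05, -4.06005943e+01,  2.54166359e+01,  1.26837980e-02,
        1.57417354e-06,  1.17919618e-05]), 'position': array([0.19979599, 0.48491284, 0.2306496 ]), 'tcp_rot': array([-6.09957141e-01, -3.08151208e+00,  2.38785350e-03]), 'wrist_force': array([-1.13963366,  0.21005687, -0.48471492]), 'torque': array([0.04558562, 0.01328377, 0.02738542]), 'width': 0.08503052020639353}
```

View pics/scene0.png

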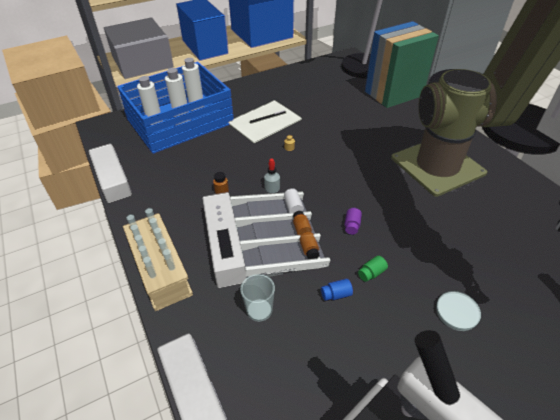

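View pics/side0.png

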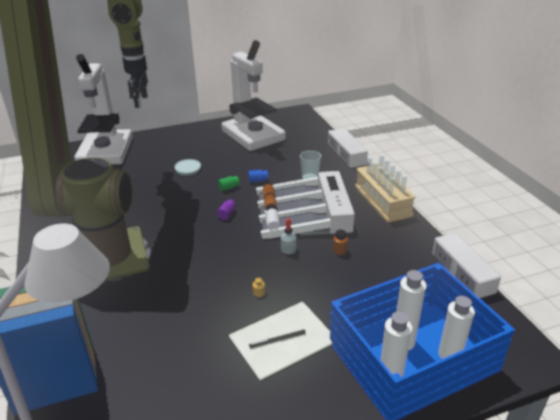

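View pics/wrist0.png

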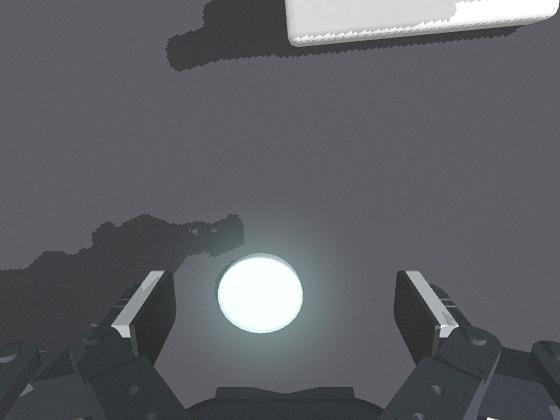

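Run:
```python
from plant import manip,camera,masks_of,spot_in
import cv2,numpy as np
for n,(x0,y0,x1,y1) in dict(scene=(190,160,340,290),side=(205,150,365,270)).items():
    c=camera(n); im=c["color"][:,:,::-1][y0:y1,x0:x1]
    cv2.imwrite(f"pics/{n}1.png",cv2.resize(im,None,fx=5,fy=5,interpolation=cv2.INTER_CUBIC)[:600,:800])
    for t in ["ramp","jar_a","blank","lane_floor","crest","stop"]:
        print(n,t,[(round(d["score"],2),np.round(np.array(d["xy"])*[560,420],1)) for d in spot_in(c,t)][:7])
```

```text
scene ramp [(0.88, array([251.4, 237.1]))]
scene jar_a [(0.88, array([337. , 287.8])), (0.84, array([373.8, 266.7])), (0.58, array([301.5, 222.1]))]
scene blank [(0.66, array([292.6, 202.4]))]
scene lane_floor [(0.67, array([253.1, 237.3])), (0.36, array([273.1, 180.6]))]
scene crest [(0.57, array([253.7, 236.6]))]
scene stop [(0.97, array([251.9, 239. ]))]
side ramp [(0.66, array([315.2, 206.8])), (0.18, array([290.3, 240.2]))]
side jar_a [(0.63, array([266.8, 187.5])), (0.59, array([267.6, 203.9])), (0.55, array([229. , 184.9])), (0.53, array([256.6, 178.2])), (0.53, array([226.6, 210.3]))]
side blank [(0.58, array([274.5, 222. ]))]
side lane_floor [(0.77, array([310.1, 208.4]))]
side crest [(0.65, array([313.9, 206.6]))]
side stop [(0.89, array([312.8, 206.6]))]
```

View pics/scene1.png

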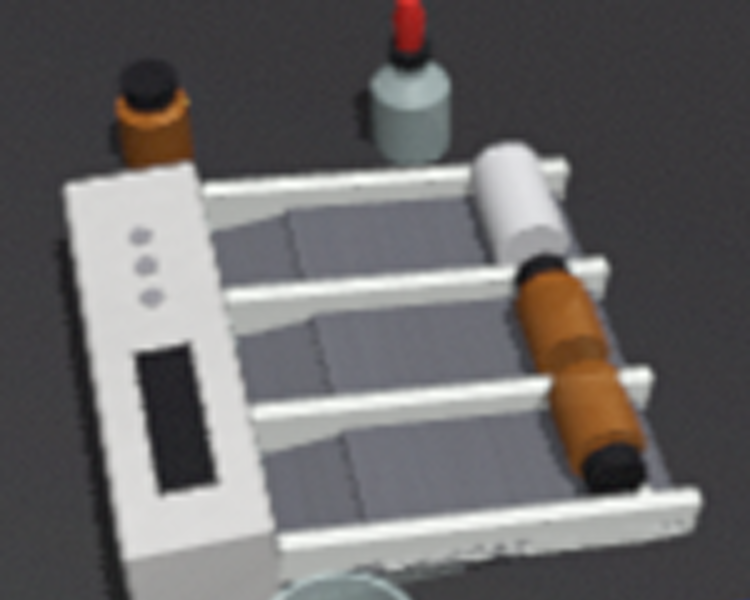

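View pics/side1.png

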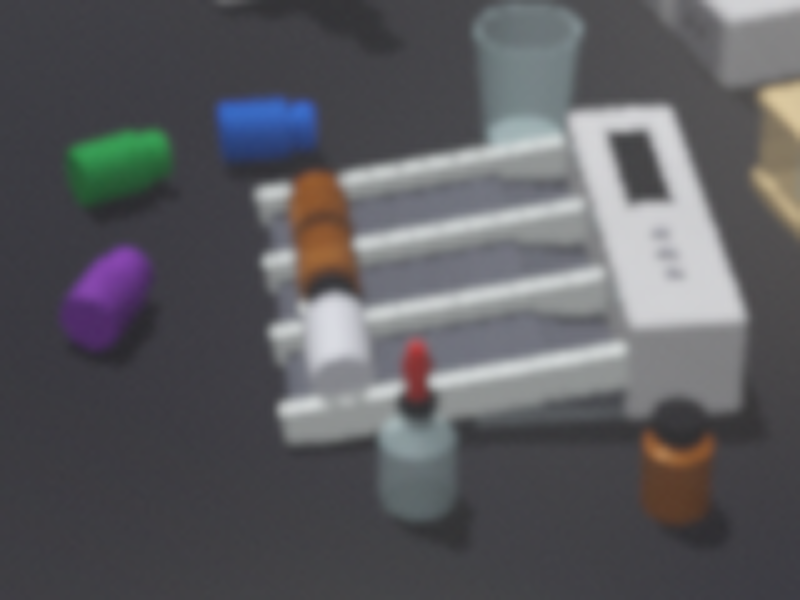

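```bash
cat > h.py <<'E'
import numpy as np,cv2,json
from scipy.spatial.transform import Rotation as R
def proj(c,P):
    K=np.array([[c["fx"],0,c["cx"]],[0,c["fy"],c["cy"]],[0,0,1]])
    return cv2.projectPoints(np.asarray(P,float).reshape(-1,3),np.array(c["rvec"],float),np.array(c["tvec"],float),K,None)[0].reshape(-1,2)
def w(p,P):
    P=np.atleast_2d(np.asarray(P,float)); c,s=np.cos(p[2]),np.sin(p[2])
    return np.c_[p[0]+c*P[:,0]-s*P[:,1],p[1]+s*P[:,0]+c*P[:,1],P[:,2]]
E
cat > fit.py <<'E'
from h import *
from plant import camera
from scipy.optimize import least_squares
cs,cd=camera("scene"),camera("side")
S=[((160,-125,70),66,185),((90,-125,70),195,165),((90,125,70),275,542),((160,125,70),128,560),((-96,-124,25),568,160),((-96,124,25),700,490),((45,-116,31),290,212),((45,-36,31),318,318),((45,44,31),347,432)]
D=[((90,125,70),570,112),((160,125,70),670,106),((160,-125,70),745,318),((90,-125,70),630,328),((-96,124,25),256,190),((-96,-116,25),280,405)]
def f(p,sep=False):
    r=[]
    for c,L,o in((cs,S,(190,160)),(cd,D,(205,150))):
        P=w(p,np.array([l[0] for l in L])/1000); uv=np.array([[l[1]/5+o[0],l[2]/5+o[1]] for l in L])
        r.append(proj(c,P)-uv)
    return r if sep else np.concatenate(r).ravel()
best=min((least_squares(f,[.5,.0,y],loss="soft_l1") for y in (-1,0,1)),key=lambda s:s.cost)
print(best.x,np.round(best.cost,2)); 
for r in f(best.x,True): print(np.round(r,1))
p=best.x
for c,n,b in((cs,"scene",(190,160,340,290)),(cd,"side",(205,150,365,270))):
    im=cv2.resize(c["color"][:,:,::-1][b[1]:b[3],b[0]:b[2]],None,fx=5,fy=5)
    L=[]
    for y in (-120,-40,40,120): L.append([(-96,y,25),(45,y,45)])
    for y in (-80,0,80): L+= [[(45,y-36,31),(45,y+36,31)],[(-78,y-32,34),(-78,y+32,34)],[(90,y-36,22),(90,y+36,22)]]
    for l in L:
        q=proj(c,w(p,np.array(l)/1000)); q=(q-np.array(b[:2])+.5)*5
        cv2.line(im,*[tuple(int(v) for v in a) for a in q],(0,255,0),1)
    cv2.imwrite(f"pics/{n}_fit.png",im[:600,:800])
json.dump(list(p),open("pose.json","w"))
E
python3 fit.py
```

```text
[ 0.57683096  0.01675146 -0.25223125] 37.94
[[-0.  -0.7]
 [ 0.4 -1.2]
 [ 1.4 -2.7]
 [ 0.1 -0.1]
 [-7.3  0.4]
 [-6.7  3.4]
 [-0.5 -0.9]
 [-0.5 -1. ]
 [-0.1 -0.6]]
[[-2.9 -1.4]
 [-2.  -1.5]
 [-1.3 -1.4]
 [-1.8 -1.7]
 [ 4.5 -1.7]
 [ 5.2 -2.2]]
```

```bash
sed -i 's/,((-96,-124,25),568,160),((-96,124,25),700,490)//; s/,((-96,124,25),256,190),((-96,-116,25),280,405)//' fit.py; python3 fit.py
python3 - <<'E'
from h import *
E
```

```text
[ 0.57941282  0.01860125 -0.26348552] 10.49
[[-0.2 -0.5]
 [ 0.2 -0.8]
 [ 0.  -1.9]
 [-1.4  0.4]
 [-0.7 -0.4]
 [-1.  -0.4]
 [-0.9  0.2]]
[[-1.9 -1.7]
 [-1.  -1.6]
 [-1.2 -1.5]
 [-1.7 -2. ]]
```

View pics/scene_fit.png

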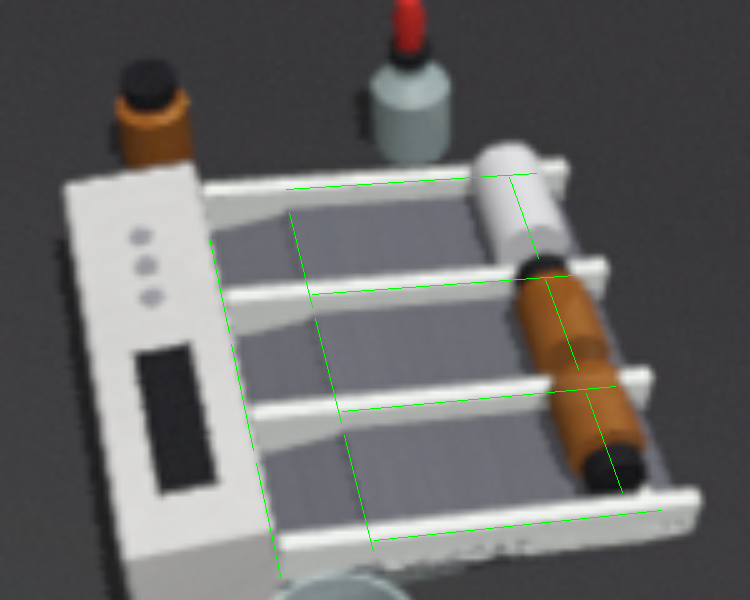

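View pics/side_fit.png

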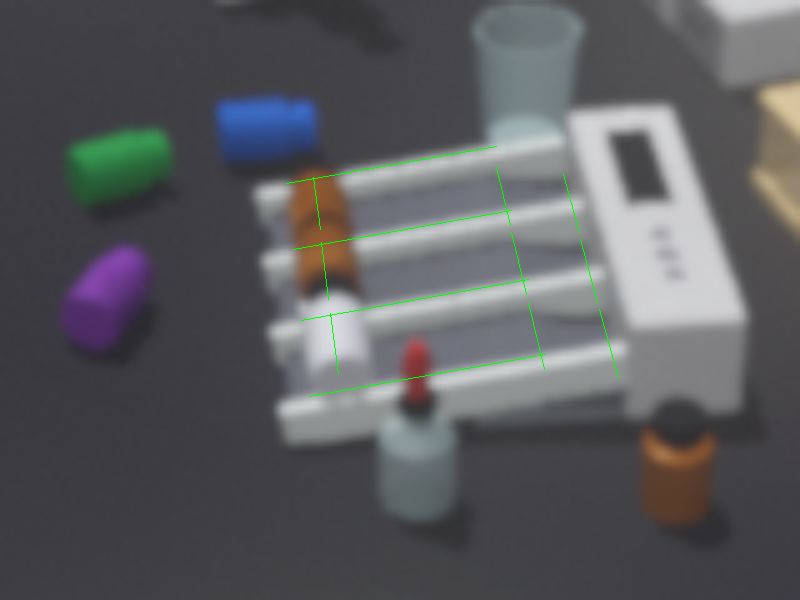

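```bash
cat >> h.py <<'E'
def ray(c,uv,z):
    Rm=R.from_rotvec(c["rvec"]).as_matrix(); t=np.array(c["tvec"]); C=-Rm.T@t
    d=Rm.T@np.array([(uv[0]-c["cx"])/c["fx"],(uv[1]-c["cy"])/c["fy"],1]); return C+d*(z-C[2])/d[2]
def inv(p,P):
    c,s=np.cos(p[2]),np.sin(p[2]); d=np.asarray(P)[:2]-p[:2]; return np.array([c*d[0]+s*d[1],-s*d[0]+c*d[1]])
def plan(p,obs,x,y,z):
    "slide (cm, tool axes) to have TCP at ramp x,y and world z, and yaw turn deg"
    Rt=R.from_rotvec(obs["tcp_rot"]).as_matrix(); T=w(p,[x,y,z])[0]
    s=Rt.T@(T-obs["position"])*100
    c,sn=np.cos(p[2]),np.sin(p[2])
    Rg=np.array([[-c,-sn,0],[-sn,c,0],[0,0,-1]]).T.T
    Rg=np.c_[[-c,-sn,0],[-sn,c,0],[0,0,-1]]
    dr=np.degrees(R.from_matrix(Rt.T@Rg).as_rotvec())
    return np.round(s,2),np.round(dr,2)
E
python3 - <<'E'
from h import *
from plant import camera,manip
p=json.load(open("pose.json")); c=camera("scene")
for n,uv,z in [("purple",(353,220),.02),("green",(373,267),.02),("blue",(338,290),.02),("dish",(459,311),.008),("beakerbase",(260,310),0),("beakertop",(258,290),.09),("dropper",(271,185),.02),("jarM",(304,227),.034),("jarP",(309,243),.034),("blank",(293,202),.034)]:
    P=ray(c,uv,z); print(n,np.round(P,3),np.round(inv(p,P)*1000))
print(plan(p,manip.get_obs(),-.18,.04,.2))
E
```

```text
purple [0.371 0.08  0.02 ] [-217.    5.]
green [0.417 0.229 0.02 ] [-212.  160.]
blue [0.526 0.243 0.02 ] [-110.  203.]
dish [0.315 0.411 0.008] [-358.  309.]
beakerbase [0.702 0.193 0.   ] [ 73. 201.]
beakertop [0.705 0.198 0.09 ] [ 75. 206.]
dropper [ 0.499 -0.146  0.02 ] [ -35. -179.]
jarM [0.504 0.05  0.034] [-81.  10.]
jarP [0.52  0.101 0.034] [-79.  64.]
blank [ 0.484 -0.043  0.034] [-76. -84.]
(array([-34.5 , -27.03,   3.13]), array([ 0. , -0. , -7.3]))
```

step_arm([
  {"dr":[0,0,-1.5],"slide":[-3.5,-2.7,0],"grip":-0.62},
  {"dr":[0,0,-1.5],"slide":[-3.5,-2.7,0],"grip":-0.62},
  {"dr":[0,0,-1.5],"slide":[-3.5,-2.7,0],"grip":-0.62},
  {"dr":[0,0,-1.5],"slide":[-3.5,-2.7,0],"grip":-0.62},
  {"dr":[0,0,-1.5],"slide":[-3.5,-2.7,0],"grip":-0.62},
])

```text
time_s: 1.72
position: [0.3231, 0.2987, 0.2312]
tcp_rot: [0.389, 3.116, 0.004]
wrist_force: [1.1, 0.5, -0.5]
width: 0.0163
```

Run:
```python
from h import *
from plant import camera,manip
p=json.load(open("pose.json"))
c=camera("wrist");cv2.imwrite("pics/w1.png",c["color"][:,:,::-1])
print(plan(p,manip.get_obs(),-.18,.04,.2),manip.get_obs()["width"])
```

```text
(array([-13.53, -16.19,   3.19]), array([-0.05,  0.26,  0.63])) 0.015999428397859568
```

step_arm([
  {"dr":[0,0,0],"slide":[-2.9,-3.4,0],"grip":-0.62},
  {"dr":[0,0,0],"slide":[-2.9,-3.4,0],"grip":-0.62},
  {"dr":[0,0,0.5],"slide":[-2.9,-3.4,0],"grip":-0.62},
  {"dr":[0,0,0],"slide":[-2.9,-3.4,0],"grip":-0.62},
  {"dr":[0,0,0],"slide":[-2.9,-3.4,0],"grip":-0.62},
])

```text
time_s: 2.4
position: [0.426, 0.0896, 0.2328]
tcp_rot: [0.405, 3.108, 0.002]
wrist_force: [0.3, -0.0, 0.2]
width: 0.0161
```

Run:
```python
from h import *
from plant import camera,manip
p=json.load(open("pose.json"))
c=camera("wrist");
im=c["color"][:,:,::-1].copy(); cv2.imwrite("pics/w2raw.png",im)
L=[]
for y in (-40,40,120): L.append([(-96,y,25),(45,y,45)])
for y in (-80,0,80): L+= [[(45,y-36,31),(45,y+36,31)],[(-78,y-32,54),(-78,y+32,54)],[(90,y-36,22),(90,y+36,22)],[(-93,y-36,18),(-93,y+36,18)]]
for l in L:
    q=proj(c,w(p,np.array(l)/1000)); cv2.line(im,*[tuple(int(v) for v in a) for a in q],(0,255,0),1)
cv2.imwrite("pics/w2.png",im)
o=manip.get_obs();print(plan(p,o,-.125,.07,.1),o["width"],o["position"],inv(p,o["position"]))
```

```text
(array([-3.69,  4.5 , 13.32]), array([-0.07,  0.62, -0.  ])) 0.016369686272517624 [0.42828556 0.08541568 0.23287728] [-0.16331321  0.02514783]
```

View pics/w2.png

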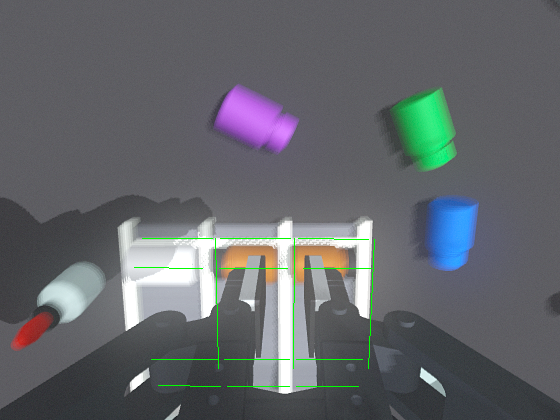

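```bash
cat > wv.py <<'E'
import sys
from h import *
from plant import camera,manip
p=json.load(open("pose.json"))
c=camera("wrist");
im=c["color"][:,:,::-1].copy()
n=sys.argv[1]; cv2.imwrite(f"pics/{n}raw.png",im)
L=[]
for y in (-40,40,120): L.append([(-96,y,25),(45,y,45)])
for y in (-80,0,80): L+= [[(45,y-36,31),(45,y+36,31)],[(-78,y-32,54),(-78,y+32,54)],[(90,y-36,22),(90,y+36,22)],[(-93,y-36,18),(-93,y+36,18)]]
for l in L:
    q=proj(c,w(p,np.array(l)/1000)); cv2.line(im,*[tuple(int(v) for v in a) for a in q],(0,255,0),1)
cv2.imwrite(f"pics/{n}.png",im)
o=manip.get_obs();print(o["width"],o["position"],inv(p,o["position"]),o["time_s"])
E
python3 wv.py w3
```

```text
0.016484520421536406 [0.42708392 0.08787613 0.2327883 ] [-0.1651142   0.02721041] 2.5
```

View pics/w3.png

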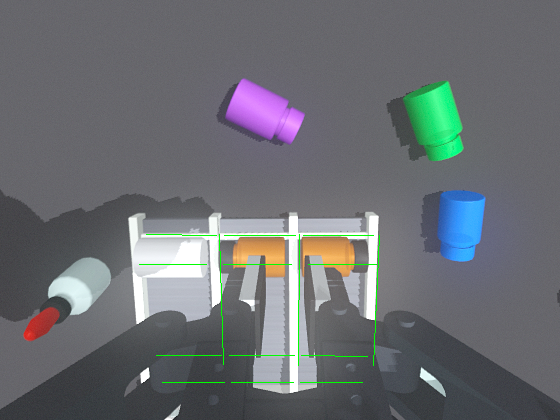

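Run:
```python
import cv2
im=cv2.imread("pics/w3raw.png")[200:400,120:390]
cv2.imwrite("pics/w3z.png",cv2.resize(im,None,fx=2.95,fy=2.95,interpolation=cv2.INTER_CUBIC))
```

```text
(no output)
```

View pics/w3z.png

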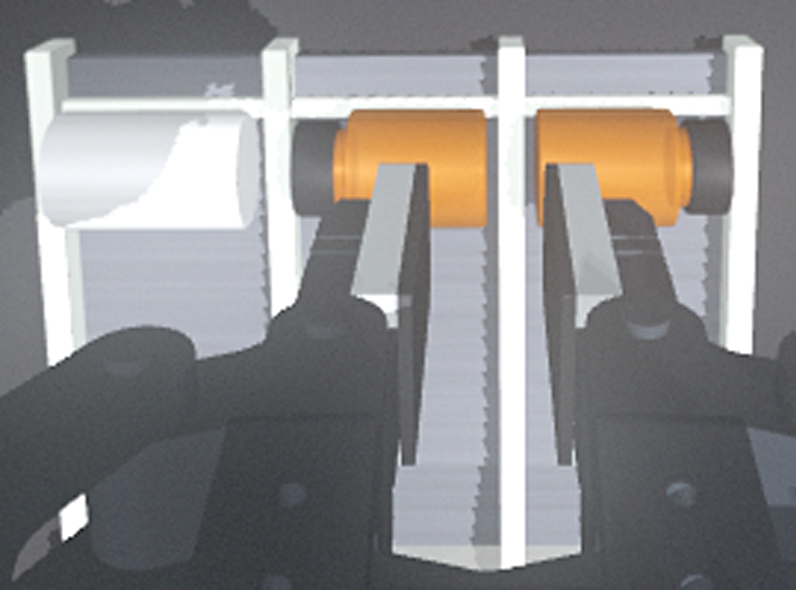

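Run:
```python
from h import *
from plant import camera,manip
from scipy.optimize import least_squares
p=np.array(json.load(open("pose.json")))
c=camera("wrist")
def f(q):
    r=[]
    for (P,u,v) in [((-100,40,25),511,None),((80,40,49),512,None),((-100,120,25),743,None),((-100,-40,25),282,None),((-93,0,17.5),None,105),((-93,80,17.5),None,104),((-93,-80,17.5),None,106)]:
        a=proj(c,w(q,np.array(P)/1000))[0]
        r.append(a[0]-(u/2.95+120) if u else a[1]-(v/2.95+200))
    return np.array(r)
print(np.round(f(p),1)); s=least_squares(f,p,x_scale=[.01,.01,.1]); print(s.x,np.round(f(s.x),1),s.x-p)
q=s.x
for y in(0,.08): 
  for x,z in((-.098,.034),(-.078,.054),(-.058,.034)): print(x,y,(proj(c,w(q,[x,y,z]))[0]-[120,200])*2.95)
o=manip.get_obs(); print(inv(q,o["position"]))
json.dump(list(q),open("pose2.json","w"))
```

```text
[3.8 2.7 5.2 1.3 1.5 1.8 1.3]
[ 0.57704671  0.01597562 -0.26066641] [ 0.3 -0.   1.9 -2.2  0.1  0.1  0.1] [-0.00236611 -0.00262564  0.00281911]
-0.098 0 [391.82444796 110.29589649]
-0.078 0 [388.69862613 192.51642109]
-0.058 0 [395.25032859 218.69611174]
-0.098 0.08 [633.49526249 109.34107614]
-0.078 0.08 [639.2493113  191.53156512]
-0.058 0.08 [629.21824932 217.77794137]
[-0.16482229  0.03208697]
```

```bash
sed -i 's/pose.json/pose2.json/' wv.py
cat > st.py <<'E'
import sys
from h import *
from plant import manip
p=json.load(open("pose2.json")); o=manip.get_obs()
print("ramp",np.round(np.r_[inv(p,o["position"]),o["position"][2]]*1000,1),"t",o["time_s"],"F",np.round(o["wrist_force"],1),"w",o["width"])
a=[float(v) for v in sys.argv[1:4]]; print(*plan(p,o,*a))
E
python3 st.py -.135 .0715 .1
```

```text
ramp [-164.8   32.1  232.7] t 2.55 F [-1.3  0.1  0.3] w 0.01628663501646636
[-2.88  3.92 13.29] [ 0.13  0.4  -0.15]
```

step_arm([
  {"dr":[0,0.4,0],"slide":[-1,1.3,0],"grip":-0.62},
  {"dr":[0,0,0],"slide":[-1,1.3,3],"grip":-0.62},
  {"dr":[0,0,0],"slide":[-0.9,1.3,4],"grip":-0.62},
  {"dr":[0,0,0],"slide":[0,0,4],"grip":-0.62},
  {"dr":[0,0,0],"slide":[0,0,0],"grip":-0.62},
])

```text
time_s: 3.18
position: [0.469, 0.13, 0.1213]
tcp_rot: [0.398, 3.112, 0.011]
wrist_force: [0.1, -0.6, -0.6]
width: 0.0164
```

```bash
python3 st.py -.135 .0715 .03; python3 wv.py w4
```

```text
ramp [-133.8   82.3  121.3] t 3.175 F [ 0.1 -0.6 -0.6] w 0.016372257207627562
[ 0.16 -1.15  9.12] [0.44 0.18 0.36]
0.01638077230037542 [0.47082421 0.13037335 0.12311658] [-0.13211725  0.08315705] 3.225
```

View pics/w4.png

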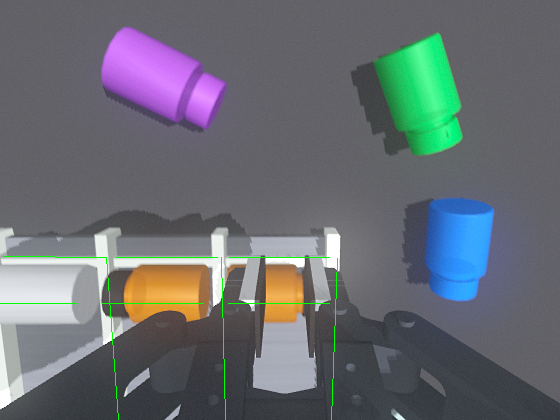

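step_arm([
  {"dr":[0.4,0.2,0.4],"slide":[0.3,-1.2,2],"grip":-0.62},
  {"dr":[0,0,0],"slide":[0,0,3],"grip":-0.62},
  {"dr":[0,0,0],"slide":[0,0,2.5],"grip":-0.62},
  {"dr":[0,0,0],"slide":[0,0,0],"grip":-0.62},
])

```text
time_s: 3.72
position: [0.4737, 0.1251, 0.0548]
tcp_rot: [0.4, 3.098, 0.014]
wrist_force: [0.3, -0.3, 1.2]
width: 0.0161
```

```bash
python3 st.py -.125 .0715 .03
```

```text
ramp [-128.    78.8   54.8] t 3.725 F [ 0.3 -0.3  1.2] w 0.016123850230750258
[-0.26 -0.75  2.48] [0.65 0.95 0.2 ]
```

step_arm([
  {"dr":[0.6,0.9,0.2],"slide":[0.5,-0.7,0],"grip":-0.62},
  {"dr":[0,0,0],"slide":[0,0,1],"grip":-0.62},
  {"dr":[0,0,0],"slide":[0,0,1],"grip":-0.62},
  {"dr":[0,0,0],"slide":[0,0,0],"grip":-0.62},
])

```text
time_s: 4.22
position: [0.4707, 0.1208, 0.038]
tcp_rot: [0.406, 3.108, 0.005]
wrist_force: [0.3, -0.4, 0.4]
width: 0.0163
```

```bash
python3 st.py -.115 .0715 .03; python3 wv.py w5
```

```text
ramp [-129.8   73.9   38. ] t 4.225 F [ 0.3 -0.4  0.4] w 0.016299937590941074
[-1.47 -0.24  0.81] [0.24 0.4  0.03]
0.015946656135492617 [0.4709794  0.12085488 0.03829114] [-0.12951415  0.07400013] 4.275
```

View pics/w5.png

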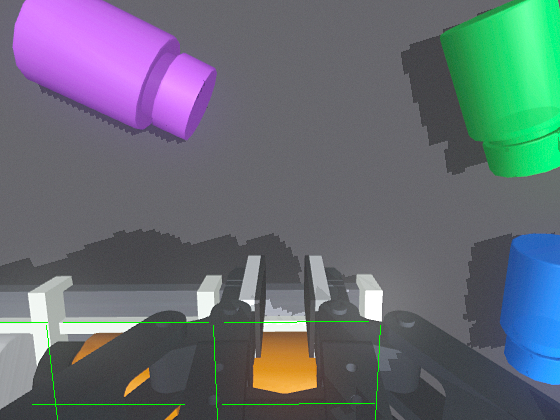

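step_arm([
  {"dr":[0.2,0.4,0],"slide":[0,-0.4,0.5],"grip":-0.62},
  {"dr":[0,0,0],"slide":[0,0,0.4],"grip":-0.62},
  {"dr":[0,0,0],"slide":[-0.4,0,0],"grip":-0.62},
  {"dr":[0,0,0],"slide":[-0.4,0,0],"grip":-0.62},
])

```text
time_s: 4.78
position: [0.478, 0.1145, 0.0287]
tcp_rot: [0.408, 3.115, 0.001]
wrist_force: [1.1, -0.6, 0.3]
width: 0.0164
```

```bash
python3 st.py -.115 .069 .03
```

```text
ramp [-121.1   69.7   28.7] t 4.775 F [ 1.1 -0.6  0.3] w 0.0163552195914646
[-0.61 -0.07 -0.13] [0.04 0.   0.03]
```

Now push: rise 14% of the advance.

step_arm([
  {"dr":[0,0,0],"slide":[-0.5,0,-0.05],"grip":-0.62},
  {"dr":[0,0,0],"slide":[-0.5,0,-0.1],"grip":-0.62},
  {"dr":[0,0,0],"slide":[-0.5,0,-0.1],"grip":-0.62},
  {"dr":[0,0,0],"slide":[-0.5,0,-0.1],"grip":-0.62},
])

```text
time_s: 5.28
position: [0.4985, 0.1092, 0.0326]
tcp_rot: [-0.407, -3.115, -0.002]
wrist_force: [-2.1, 0.5, 1.4]
width: 0.0165
```

```bash
python3 st.py -.08 .069 .034;python3 wv.py w6
```

```text
ramp [-99.9  69.9  32.6] t 5.275 F [-2.1  0.5  1.4] w 0.016483558281490195
[-1.99 -0.09 -0.14] [ 0.07 -0.04  0.03]
0.016138864556110973 [0.49970715 0.10908882 0.03283554] [-0.09872447  0.07003539] 5.325
```

View pics/w6raw.png

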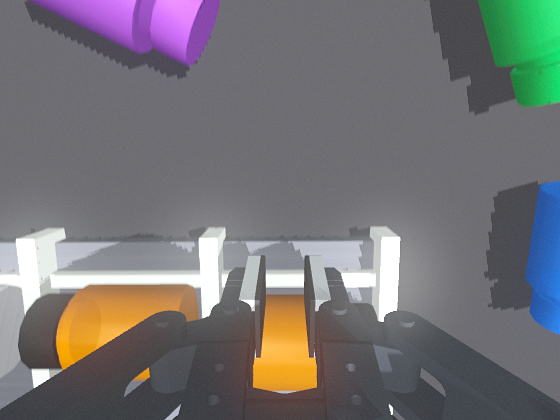

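step_arm([
  {"dr":[0,0,0],"slide":[-0.5,0,-0.07],"grip":-0.62},
  {"dr":[0,0,0],"slide":[-0.5,0,-0.07],"grip":-0.62},
  {"dr":[0,0,0],"slide":[-0.5,0,-0.07],"grip":-0.62},
  {"dr":[0,0,0],"slide":[-0.5,0,-0.07],"grip":-0.62},
  {"dr":[0,0,0],"slide":[-0.5,0,-0.07],"grip":-0.62},
])

```text
time_s: 5.95
position: [0.524, 0.1024, 0.0364]
tcp_rot: [-0.407, -3.114, -0.002]
wrist_force: [-1.7, 0.7, 1.5]
width: 0.0162
```

```bash
python3 st.py -.05 .069 .039
```

```text
ramp [-73.5  69.8  36.4] t 5.95 F [-1.7  0.7  1.5] w 0.016247301221381048
[-2.35 -0.09 -0.26] [ 0.07 -0.08  0.04]
```

step_arm([
  {"dr":[0,0,0],"slide":[-0.5,0,-0.07],"grip":-0.62},
  {"dr":[0,0,0],"slide":[-0.5,0,-0.07],"grip":-0.62},
  {"dr":[0,0,0],"slide":[-0.5,0,-0.07],"grip":-0.62},
  {"dr":[0,0,0],"slide":[-0.5,0,-0.07],"grip":-0.62},
  {"dr":[0,0,0],"slide":[-0.5,0,-0.07],"grip":-0.62},
])

```text
time_s: 6.58
position: [0.55, 0.0954, 0.0401]
tcp_rot: [-0.407, -3.114, -0.002]
wrist_force: [-1.5, 0.7, 1.3]
width: 0.0166
```

```bash
python3 st.py -.02 .069 .043
python3 - <<'E'
from plant import camera
import cv2
for n,(x0,y0,x1,y1) in dict(scene=(190,160,340,290),side=(205,150,365,270)).items():
    c=camera(n); cv2.imwrite(f"pics/{n}2.png",cv2.resize(c["color"][y0:y1,x0:x1,::-1],None,fx=4,fy=4))
E
```

```text
ramp [-46.6  69.8  40.1] t 6.575 F [-1.5  0.7  1.3] w 0.016550290010378246
[-2.66 -0.08 -0.29] [ 0.06 -0.07  0.04]
```

View pics/scene2.png

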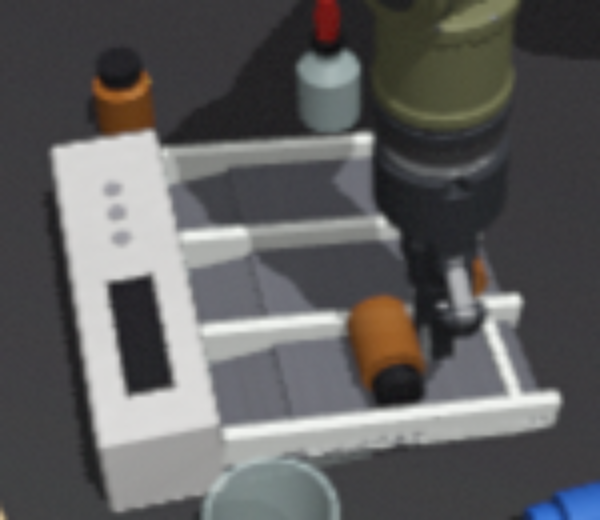

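View pics/side2.png

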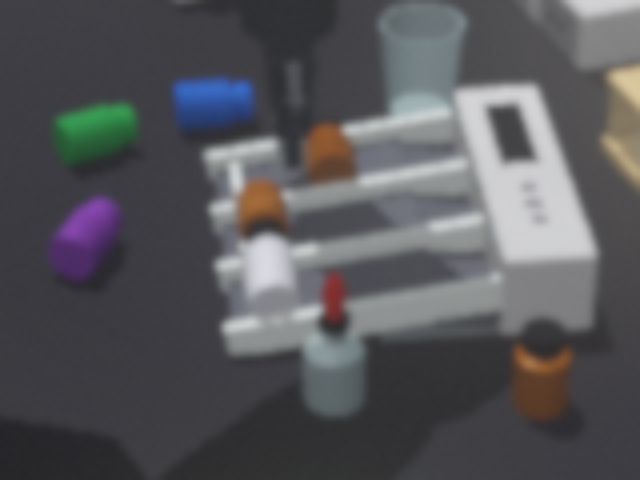

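step_arm([
  {"dr":[0,0,0],"slide":[-0.5,0,-0.07],"grip":-0.62},
  {"dr":[0,0,0],"slide":[-0.5,0,-0.07],"grip":-0.62},
  {"dr":[0,0,0],"slide":[-0.5,0,-0.07],"grip":-0.62},
  {"dr":[0,0,0],"slide":[-0.5,0,-0.07],"grip":-0.62},
  {"dr":[0,0,0],"slide":[-0.5,0,-0.07],"grip":-0.62},
])

```text
time_s: 7.3
position: [0.5758, 0.0886, 0.0438]
tcp_rot: [-0.407, -3.114, -0.002]
wrist_force: [-1.2, 0.7, 1.3]
width: 0.0167
```

step_arm([
  {"dr":[0,0,0],"slide":[-0.5,0,-0.07],"grip":-0.62},
  {"dr":[0,0,0],"slide":[-0.5,0,-0.07],"grip":-0.62},
  {"dr":[0,0,0],"slide":[-0.5,0,-0.07],"grip":-0.62},
  {"dr":[0,0,0],"slide":[-0.5,0,-0.07],"grip":-0.62},
])

```text
time_s: 7.8
position: [0.5967, 0.0831, 0.0468]
tcp_rot: [-0.407, -3.114, -0.002]
wrist_force: [-1.4, 0.4, 1.0]
width: 0.0159
```

```bash
python3 st.py .014 .069 .047; python3 wv.py w7
```

```text
ramp [ 1.7 69.9 46.8] t 7.8 F [-1.4  0.4  1. ] w 0.015949544092317972
[-1.23 -0.09 -0.02] [ 0.06 -0.04  0.03]
0.01618574133492634 [0.59778421 0.08284691 0.04696416] [0.00280258 0.06995684] 7.85
```

View pics/w7.png

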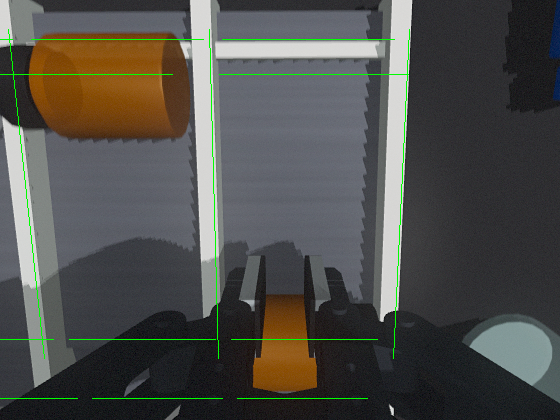

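step_arm([
  {"dr":[0,0,0],"slide":[-0.5,0,-0.07],"grip":-0.62},
  {"dr":[0,0,0],"slide":[-0.5,0,-0.05],"grip":-0.62},
  {"dr":[0,0,0],"slide":[-0.4,0,0],"grip":-0.62},
  {"dr":[0,0,0],"slide":[-0.4,0,0],"grip":-0.62},
  {"dr":[0,0,0],"slide":[-0.4,0,0],"grip":-0.62},
])

```text
time_s: 8.48
position: [0.6212, 0.0766, 0.0482]
tcp_rot: [0.408, 3.113, 0.001]
wrist_force: [0.2, 0.7, -0.1]
width: 0.0163
```

```bash
python3 st.py .03 .069 .047
python3 - <<'E'
from plant import camera
import cv2
for n,(x0,y0,x1,y1) in dict(scene=(190,160,340,290),side=(205,150,365,270)).items():
    c=camera(n); cv2.imwrite(f"pics/{n}3.png",cv2.resize(c["color"][y0:y1,x0:x1,::-1],None,fx=4,fy=4))
E
```

```text
ramp [27.1 69.9 48.2] t 8.475 F [ 0.2  0.7 -0.1] w 0.016289100770155187
[-0.29 -0.09  0.12] [0.06 0.13 0.01]
```

View pics/scene3.png

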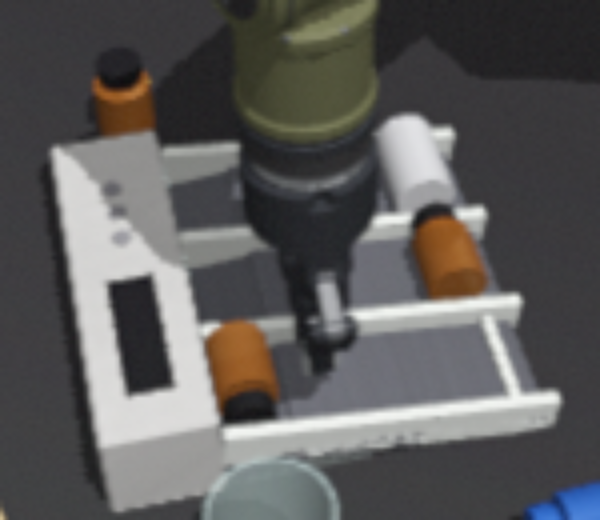

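View pics/side3.png

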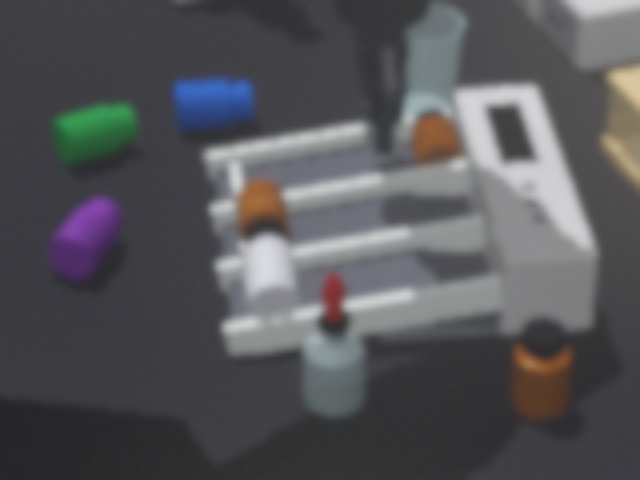

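step_arm([
  {"dr":[0,0,0],"slide":[0.5,0,-2],"grip":-0.62},
  {"dr":[0,0,0],"slide":[1,0,-3],"grip":-0.62},
  {"dr":[0,0,0],"slide":[3,-1,-2],"grip":-0.62},
  {"dr":[0,0,0],"slide":[4,-1.7,0],"grip":-0.62},
  {"dr":[0,0,0],"slide":[4,-1.7,0],"grip":-0.62},
])

```text
time_s: 9.2
position: [0.4895, 0.0672, 0.1255]
tcp_rot: [0.406, 3.105, 0.005]
wrist_force: [0.9, 0.5, 0.1]
width: 0.016
```

```bash
python3 st.py -.135 .0065 .1
```

```text
ramp [-97.8  26.9 125.5] t 9.2 F [0.9 0.5 0.1] w 0.015997190447112078
[ 3.75 -2.05  2.5 ] [0.26 0.58 0.03]
```

step_arm([
  {"dr":[0,0,0],"slide":[2,-1,0],"grip":-0.62},
  {"dr":[0.2,0.5,0],"slide":[1.3,-0.9,0],"grip":-0.62},
  {"dr":[0,0,0],"slide":[0,0,0],"grip":-0.62},
  {"dr":[0,0,0],"slide":[0,0,2.5],"grip":-0.62},
  {"dr":[0,0,0],"slide":[0,0,2.5],"grip":-0.62},
])

```text
time_s: 9.82
position: [0.4544, 0.0577, 0.0807]
tcp_rot: [0.405, 3.102, 0.006]
wrist_force: [0.1, 0.4, 0.7]
width: 0.0162
```

```bash
python3 st.py -.13 .0065 .038;python3 wv.py w8
```

```text
ramp [-129.3    8.7   80.7] t 9.825 F [0.1 0.4 0.7] w 0.016198174957144654
[ 0.13 -0.24  4.27] [0.33 0.7  0.06]
0.016225415543286496 [0.45271306 0.05745083 0.0780306 ] [-0.13082264  0.00803029] 9.875
```

View pics/w8.png

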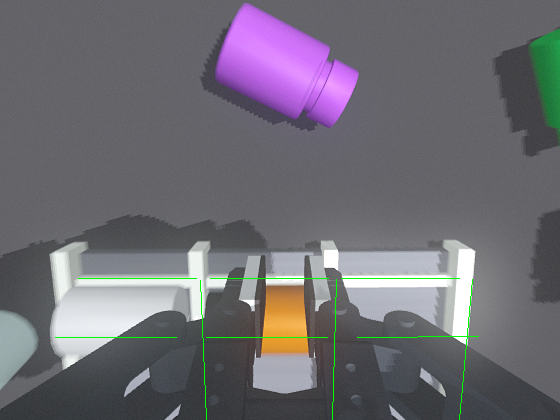

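step_arm([
  {"dr":[0.3,0.7,0],"slide":[0,-0.7,0],"grip":-0.62},
  {"dr":[0,0,0],"slide":[0.1,0,2],"grip":-0.62},
  {"dr":[0,0,0],"slide":[0,0,1.5],"grip":-0.62},
  {"dr":[0,0,0],"slide":[0,0,0],"grip":-0.62},
])

```text
time_s: 10.38
position: [0.455, 0.0502, 0.0448]
tcp_rot: [-0.407, -3.114, 0.001]
wrist_force: [-0.1, 0.7, 0.5]
width: 0.0162
```

```bash
python3 st.py -.125 .001 .03;python3 wv.py w9
```

```text
ramp [-126.7    1.6   44.8] t 10.375 F [-0.1  0.7  0.5] w 0.016239381308145527
[-0.17 -0.06  1.48] [-0.02 -0.04  0.03]
0.016150354956349224 [0.45567234 0.05028758 0.04539825] [-0.12611719  0.0018717 ] 10.425
```

View pics/w9.png

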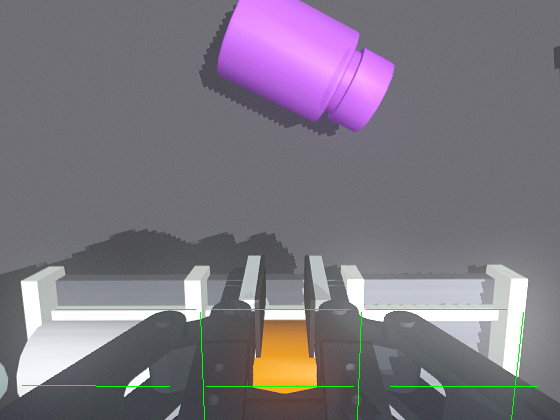

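step_arm([
  {"dr":[0,0,0],"slide":[0,0,0.8],"grip":-0.62},
  {"dr":[0,0,0],"slide":[0,0,0.7],"grip":-0.62},
  {"dr":[0,0,0],"slide":[-0.3,0,0],"grip":-0.62},
  {"dr":[0,0,0],"slide":[-0.4,0,0],"grip":-0.62},
])

```text
time_s: 10.92
position: [0.4646, 0.0484, 0.0314]
tcp_rot: [0.407, 3.111, 0.001]
wrist_force: [1.1, -0.3, -0.4]
width: 0.0161
```

```bash
python3 st.py -.11 .001 .031
```

```text
ramp [-117.     2.4   31.4] t 10.925 F [ 1.1 -0.3 -0.4] w 0.016085858240575148
[-0.7  -0.14  0.04] [0.06 0.21 0.03]
```

step_arm([
  {"dr":[0,0.2,0],"slide":[-0.5,-0.1,0.1],"grip":-0.62},
  {"dr":[0,0,0],"slide":[-0.5,0,-0.05],"grip":-0.62},
  {"dr":[0,0,0],"slide":[-0.5,0,-0.07],"grip":-0.62},
  {"dr":[0,0,0],"slide":[-0.5,0,-0.07],"grip":-0.62},
])

```text
time_s: 11.42
position: [0.4843, 0.042, 0.0325]
tcp_rot: [-0.407, -3.114, -0.002]
wrist_force: [-1.9, 0.3, 1.8]
width: 0.0162
```

```bash
python3 st.py -.08 .001 .034;python3 wv.py w10
```

```text
ramp [-96.3   1.3  32.5] t 11.425 F [-1.9  0.3  1.8] w 0.016197291132088138
[-1.63 -0.03 -0.15] [ 0.07 -0.09  0.04]
0.016337697641193263 [0.48552219 0.04188434 0.03266897] [-0.09511     0.00144538] 11.475
```

View pics/w10.png

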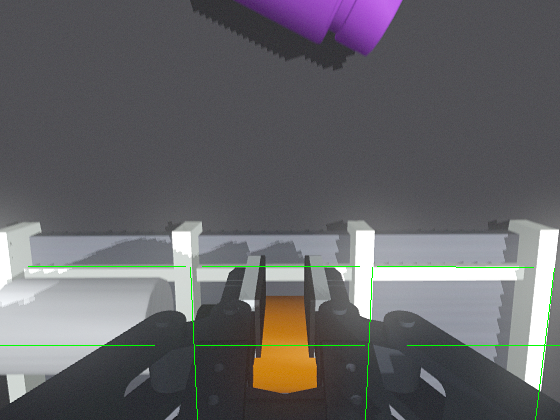

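Contact at about 2 N, with the jar square between both fingers. I'll keep pushing.

step_arm([
  {"dr":[0,0,0],"slide":[-0.5,0,-0.07],"grip":-0.62},
  {"dr":[0,0,0],"slide":[-0.5,0,-0.07],"grip":-0.62},
  {"dr":[0,0,0],"slide":[-0.5,0,-0.07],"grip":-0.62},
  {"dr":[0,0,0],"slide":[-0.5,0,-0.07],"grip":-0.62},
  {"dr":[0,0,0],"slide":[-0.5,0,-0.07],"grip":-0.62},
])

```text
time_s: 12.1
position: [0.5102, 0.0351, 0.0363]
tcp_rot: [-0.407, -3.114, -0.002]
wrist_force: [-2.3, 0.7, 1.7]
width: 0.0164
```

step_arm([
  {"dr":[0,0,0],"slide":[-0.5,0,-0.07],"grip":-0.62},
  {"dr":[0,0,0],"slide":[-0.5,0,-0.07],"grip":-0.62},
  {"dr":[0,0,0],"slide":[-0.5,0,-0.07],"grip":-0.62},
  {"dr":[0,0,0],"slide":[-0.5,0,-0.07],"grip":-0.62},
  {"dr":[0,0,0],"slide":[-0.5,0,-0.07],"grip":-0.62},
])

```text
time_s: 12.72
position: [0.5361, 0.0282, 0.0399]
tcp_rot: [-0.407, -3.114, -0.002]
wrist_force: [-2.4, -0.1, 1.1]
width: 0.016
```

```bash
python3 st.py -.02 .001 .043
python3 - <<'E'
from plant import camera
import cv2
for n,(x0,y0,x1,y1) in dict(scene=(190,160,340,290)).items():
    c=camera(n); cv2.imwrite(f"pics/{n}4.png",cv2.resize(c["color"][y0:y1,x0:x1,::-1],None,fx=4,fy=4))
E
```

```text
ramp [-42.7   1.3  39.9] t 12.725 F [-2.4 -0.1  1.1] w 0.01600823412322692
[-2.27 -0.03 -0.31] [ 0.06 -0.09  0.03]
```

View pics/scene4.png

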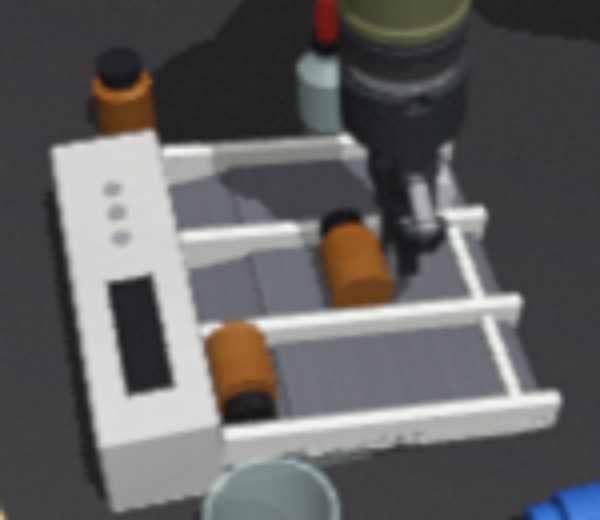

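step_arm([
  {"dr":[0,0,0],"slide":[-0.5,0,-0.07],"grip":-0.62},
  {"dr":[0,0,0],"slide":[-0.5,0,-0.07],"grip":-0.62},
  {"dr":[0,0,0],"slide":[-0.5,0,-0.07],"grip":-0.62},
  {"dr":[0,0,0],"slide":[-0.5,0,-0.07],"grip":-0.62},
  {"dr":[0,0,0],"slide":[-0.5,0,-0.07],"grip":-0.62},
])

```text
time_s: 13.4
position: [0.5626, 0.0212, 0.0437]
tcp_rot: [-0.407, -3.114, -0.002]
wrist_force: [-2.1, 1.1, 1.6]
width: 0.0163
```

step_arm([
  {"dr":[0,0,0],"slide":[-0.5,0,-0.07],"grip":-0.62},
  {"dr":[0,0,0],"slide":[-0.5,0,-0.07],"grip":-0.62},
  {"dr":[0,0,0],"slide":[-0.5,0,-0.07],"grip":-0.62},
  {"dr":[0,0,0],"slide":[-0.5,0,-0.07],"grip":-0.62},
])

```text
time_s: 13.9
position: [0.5833, 0.0157, 0.0467]
tcp_rot: [-0.407, -3.114, -0.002]
wrist_force: [-1.6, 0.5, 1.6]
width: 0.0162
```

step_arm([
  {"dr":[0,0,0],"slide":[-0.5,0,-0.05],"grip":-0.62},
  {"dr":[0,0,0],"slide":[-0.4,0,0],"grip":-0.62},
  {"dr":[0,0,0],"slide":[-0.4,0,0],"grip":-0.62},
  {"dr":[0,0,0],"slide":[-0.4,0,0],"grip":-0.62},
  {"dr":[0,0,0],"slide":[-0.3,0,0],"grip":-0.62},
])

```text
time_s: 14.52
position: [0.6057, 0.0098, 0.0474]
tcp_rot: [0.407, 3.113, 0.001]
wrist_force: [-0.5, -0.0, -0.1]
width: 0.0163
```

```bash
python3 st.py .03 .001 .047
python3 - <<'E'
from plant import camera
import cv2
for n,(x0,y0,x1,y1) in dict(scene=(190,160,340,290)).items():
    c=camera(n); cv2.imwrite(f"pics/{n}5.png",cv2.resize(c["color"][y0:y1,x0:x1,::-1],None,fx=4,fy=4))
E
```

```text
ramp [29.2  1.5 47.4] t 14.525 F [-0.5 -0.  -0.1] w 0.01627961874195243
[-0.08 -0.05  0.04] [0.07 0.12 0.02]
```

View pics/scene5.png

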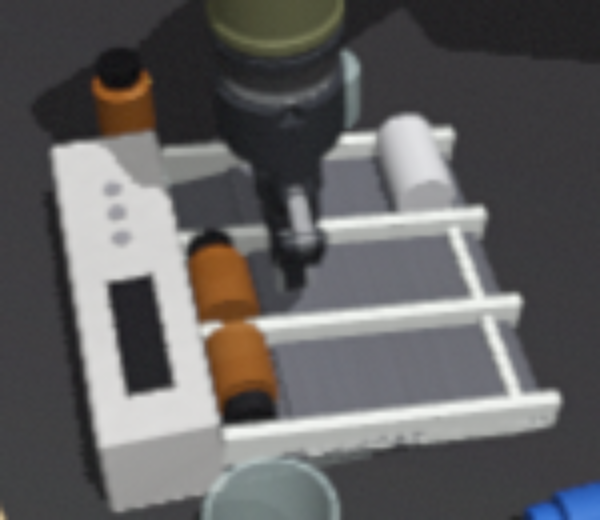

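Both are in. I'll withdraw up and back, then check.

step_arm([
  {"dr":[0,0,0],"slide":[0.5,0,-2],"grip":-0.62},
  {"dr":[0,0,0],"slide":[0.5,0,-4],"grip":-0.62},
  {"dr":[0,0,0],"slide":[2,0,-4],"grip":-0.62},
  {"dr":[0,0,0],"slide":[3,0,-3],"grip":-0.62},
  {"dr":[0,0,0],"slide":[3,0,0],"grip":-0.62},
])

```text
time_s: 15.2
position: [0.5192, 0.033, 0.1804]
tcp_rot: [0.41, 3.111, 0.002]
wrist_force: [-0.0, 1.0, -0.3]
width: 0.0164
```

step_arm([
  {"dr":[0,0,0],"slide":[3,0,0],"grip":-0.62},
  {"dr":[0,0,0],"slide":[3,0,0],"grip":-0.62},
  {"dr":[0,0,0],"slide":[0,0,0],"grip":-0.62},
  {"dr":[0,0,0],"slide":[0,0,0],"grip":-0.62},
])

```text
time_s: 15.7
position: [0.4587, 0.0492, 0.1817]
tcp_rot: [0.408, 3.108, 0.003]
wrist_force: [0.4, -0.5, 0.9]
width: 0.0162
```

Run:
```python
from h import *
from plant import camera
p=json.load(open("pose2.json"))
for n,(x0,y0,x1,y1) in dict(scene=(190,160,340,290),side=(205,150,365,270)).items():
    c=camera(n); im=cv2.resize(c["color"][y0:y1,x0:x1,::-1],None,fx=5,fy=5,interpolation=cv2.INTER_CUBIC)
    for y in(0,80):
        for z,x in((45,50),(65,70)):
            q=(proj(c,w(p,np.array([(x,y-32,z),(x,y+32,z)])/1000))-[x0,y0]+.5)*5
            cv2.line(im,*[tuple(int(v) for v in a) for a in q],(0,255,0),1)
    cv2.imwrite(f"pics/{n}6.png",im[:600,:800])
c=camera("scene"); cv2.imwrite("pics/full.png",c["color"][:,:,::-1])
```

```text
(no output)
```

View pics/scene6.png

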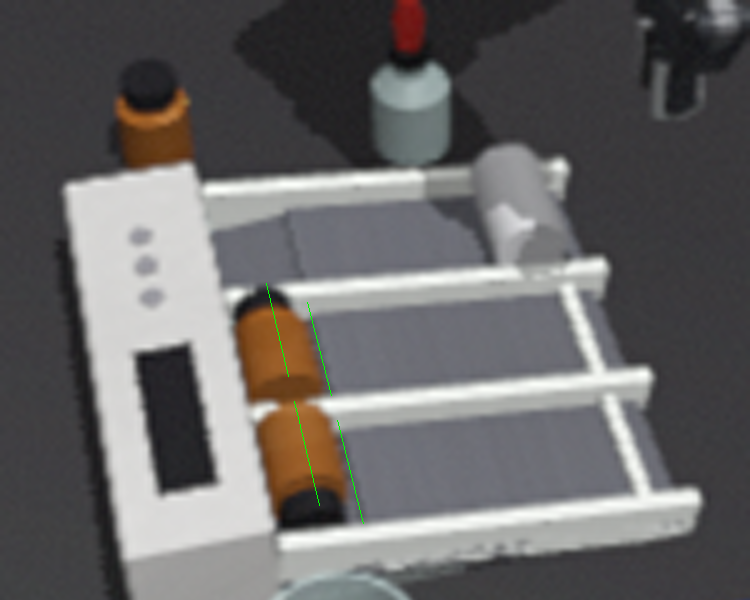

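View pics/side6.png

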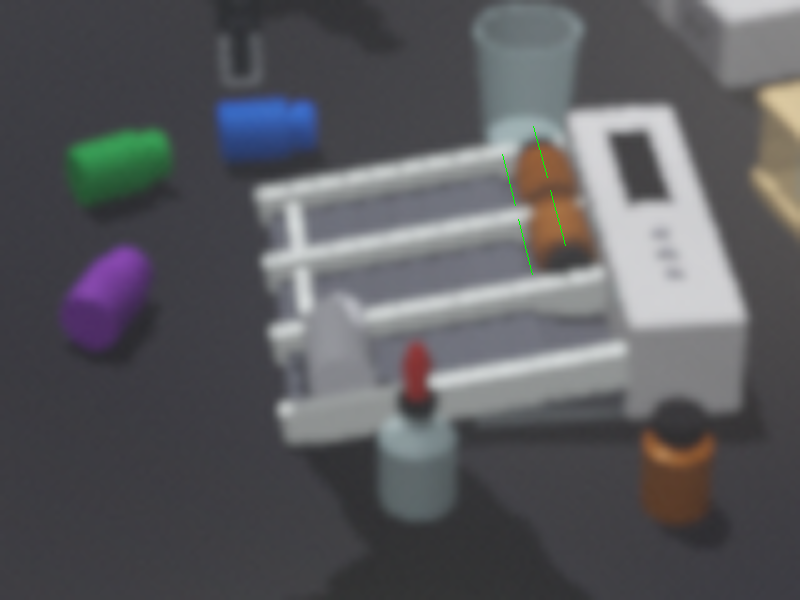

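View pics/full.png

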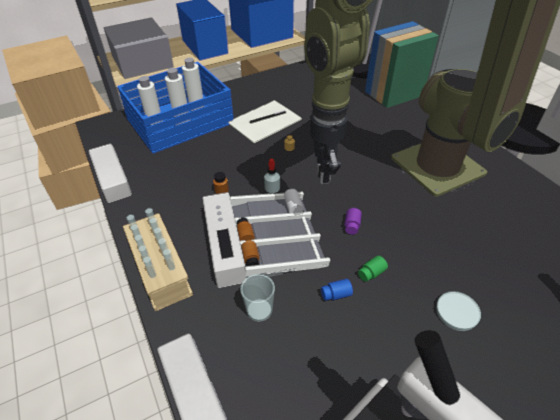

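Run:
```python
from plant import workorder
print(workorder.hand_in())
```

```text
the job is handed in; nothing more can be done
None
```

I pushed both amber jars, in the middle and +y lanes, up and over the crest with two slightly opened fingertips. In the last pictures they lie in their cradles at the stop, where a jar that is home should be. No verdict was reported after hand-in.

- **Force and time:** the wrist force read about 2–3 N at the end of each push call, against the 25 N limit. I did not read it between those points. The job took about 16 s of the 48 s.
- **Other things:** the plain cylinder is still at its foot. The bystanders, the blue, green and purple look-alikes and the spare jar look unmoved.
- **Disagreement:** the reader's pose from the two fixed cameras and from the wrist camera differed by about 3–4 mm across the lanes. I corrected for this by eye from the wrist pictures before each push.
- **Not measured:** I judged the resting positions from pictures only. I did not measure the jars' speed or their exact gap to the stop.

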